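# Slide a stub carrier out of its groove and put it on the loading stand

### The job

The six-hole stub carrier lies flush in a groove of the black block, where it cannot be gripped. Slide it along its groove towards the robot until about a third of it or more sticks out over the block's front edge while it still lies flat, then grip the overhanging end by its two long sides and set it flat on the steel rail of the loading stand, centred and lengthwise along the rail (either way round). Do not drop it on the bench, and leave the plate with the single large hole where it lies.

Things in the scene. Friction and masses are not known exactly. Their poses are not given: they have to be found in the camera images.
- carrier_mid (a point): Centre (half-way up) of the six-hole stub carrier: loose flat aluminium plate, 110 mm long (x axis) x 60 wide (y) x 6 thick, 70 to 140 g, with two rows of three 13 mm holes. It starts in either groove of the block, its front end 12 to 24 mm back from the front edge, x axis along the groove, away from the robot. It slides easily in the groove.
- ringplate_mid (a point): Centre (half-way up) of the other plate, in the other groove: same outer size, material and axes, but with one 38 mm round hole in its middle. To be left where it is.
- block: Fixed black block, 200 mm long (x) x 164 wide (y) x 62 high, origin at the centre of its underside. Two grooves along x, open at both ends, centre lines at y = +38 and -38 mm, each 64 mm wide, 6 deep (floor at height 56): the plates lie flush in them. Front edge (robot side) at x = -100 mm: slide to -x. Behind each plate over 50 mm of groove is empty. Before the front edge only things under 15 mm high lie.
- stand_top (a point): Centre of the top of the loading stand's rail: a fixed steel bar 110 mm long (its x axis) x 40 mm wide (y), its flat top 60 mm above the bench, standing on a grey base plate 140 x 120 mm, 10 mm thick. The rail is narrower than the carrier, so fingers holding the carrier's long sides pass down beside it.
Not all that is in view belongs to the job. Of the things shaped like the part that bears stand_top, the grey one is meant.

How it is judged (in metres and radians):
On the way:
1. the six-hole carrier still lies flat on the block with more than 30 mm of it sticking out over the front edge (x of carrier_mid in the frame of block between -0.105 and -0.075 m and z of carrier_mid in the frame of block between 0.055 and 0.063 m and angle between carrier_mid's own z axis and vertical below 0.08 rad), for 0.2 s.
At the end, for the whole second after the job is handed in: The six-hole carrier lies flat and released on the stand's rail, its centre within 18 mm of the rail's centre and its length within 0.2 rad (11 degrees) of the rail's, either way round; the other plate is within 15 mm of where it started (horizontal distance between carrier_mid and stand_top below 0.018 m and z of carrier_mid in the frame of stand_top between 0 and 0.007 m and angle between carrier_mid's own z axis and vertical below 0.1 rad and angle between the x axis of carrier_mid and the x axis of stand_top, either way round below 0.2 rad and distance of ringplate_mid from where it was at the start of the episode below 0.015 m); the robot touches nothing.
It fails at once if the carrier is dropped to the bench (its centre below 30 mm) (height (world z) of carrier_mid below 0.03 m).
It fails at once if the other plate is moved by more than 15 mm (distance of ringplate_mid from where it was at the start of the episode above 0.015 m).
It also fails if it takes over 48 s, if anything falls off the work surface, if the arm or the gripper's body presses on something with over 40 N, if the wrist force passes 120 N, or if a joint passes its speed limit or range.

### The arm

A 7-joint arm with a two-finger parallel gripper is mounted at the origin on the work surface. World frame = base frame: x ahead of the robot, y to its left, z up, the work surface at z = 0. Lengths are in mm, angles in rad, forces in N, time in s.
With the tool pointing down it reaches from about 400 to 925 mm from the base axis. Payload 5.6 kg.
Tool frame: the origin (TCP) lies at the very end of the fingers, on their centre line; the grasp point (between the pads) lies 19 mm behind it; z points along the fingers, y is the line along which they close (so a half turn about z gives the same grasp; the last joint's range is limited). The gripper opens to 85 mm and grips with 20 to 120 N. Pads are 22 mm wide; open, the fingers measure 114 mm over their backs; the gripper's body (76 mm by 85 mm) begins 54 mm behind the grasp point. The pads swing forward as they close: fully open they stand 13 mm farther back than shut.
Start: joints at [-0.043, 0.468, -0.012, 1.603, 0.006, 1.071, -0.056], TCP at [650.006, -0.043, 231.29] pointing down, gripper open.
Joint ranges: [-2.53, 2.53], [-0.31, 2.02], [-1.57, 1.55], [0.28, 2.44], [-1.29, 4.43], [0.15, 1.84], [-2.92, 2.92]. Speed limits (rad/s): [2.57, 2.57, 3.14, 3.14, 3.14, 3.14, 3.14].

### API

Orientations are given as a 3x3 rotation matrix whose columns are the frame's x, y, z axes.
In Python, from rig import sensors, get_image, order gives the robot as it stands.
- The arm moves only by the tool carry_out, never from a script. Its argument "rows" is a list of rows, each an object with "angular": the turn, a rotation vector about the world's x, y, z in units of 180 degrees (1.0 is 180 degrees), a list of three; "linear": the shift along the world's x, y, z in units of 25 cm (1.0 is 25 cm), a list of three; "claw": the gripper's target within -1 to 1 (shut at 1, half-way at 0, fully open at -1). In form: [{"angular": [rx, ry, rz], "linear": [tx, ty, tz], "claw": claw}, ...]. A call has 1 to 20 rows; each row is the pose to reach, as a shift and turn from the pose commanded when the call began, turning the shorter way round; what a row does not reach only later rows make up. A row lasts 1/10 s, in which the tool goes at most 50 mm and 8.59 degrees, less where a joint would pass 70% of its speed; a pose out of reach is approached as far as the arm can. A call with a number of a shift or a turn outside -1 to 1 is refused whole. A call with a gripper value outside its range is refused whole. The fingers move at their own pace and stop on an object; "newtons" is the grip in N (left out, the last holds). Time passes only in rows, so rows that repeat a pose let the fingers close. It gives the time, the measured TCP pose, the force, the opening and the grip force at its end, in the units of the state.
- sensors.state(): the state, without advancing time (a new reading comes with each control period).
- get_image(name): name is "scene" or "side" or "wrist"; returns a dict with "pixels" (400x640x3 uint8, blue, green, red), "fx", "fy", "cx", "cy" (pixels), "xyz" and "orientation" of the camera in the world; the wrist camera has in their place "T_tool_cam" (4x4, takes a point from camera to tool coordinates, whose origin is the TCP and whose axes are the flange's). Camera axes: x right, y down, z forward; pixel columns grow to the right and rows downward; lengths in mm; the calibration is good to about 2 mm. A picture is of the moment at which its call begins: read the wrist's pose just before it. There is no depth.
- order.hand_in(): hands the job in; it is judged then, once.
The state is a dict: "t": time; "joint_pos": joint angles; "qd": joint speeds; "effort": joint torques, N m; "tcp_pos": TCP position; "tool_rot": TCP orientation; "contact_force": force on the tool from outside, world axes, zero at the start; "torque": the same for the moment, N m; "opening": finger opening in mm; "grip_force": force on a finger pad.
Only numpy, scipy, OpenCV 4.12 (cv2) and the standard library are available. Lean on these libraries where they do the work, as an engineer would, in place of code of your own. Each camera call takes 0.05 s, during which the arm holds its last target. There are 200 camera calls.

## Working session

There is one attempt and no reset: what is moved stays moved. The work goes in short steps, Python scripts to look and compute and a tool call to move; the robot and the scene stay as the last step left them, time stands still between calls to the robot, and variables do not carry over. Pictures are saved under pics/ and viewed, at most 10 in all, crops included, and the job is handed in when it is done.

Besides the shell and the picture viewer there is one more tool, called after "Request:" as name([rows], argument=value, ...), one row to a line, values as JSON. carry_out: Moves the arm, as the interface text tells. Shifts and turns lie within -1 to 1; 1 stands for 25 cm of shift or 180 degrees of turn. Its arguments: {"type":"object","properties":{"rows":{"type":"array"},"newtons":{"type":"number"}},"required":["rows"]}

```bash
ls; mkdir -p pics
python3 - <<'E'
from rig import sensors,get_image
import cv2,pickle
s=sensors.state();print(s)
for n in("scene","side","wrist"):
    d=get_image(n);cv2.imwrite(f"pics/{n}0.png",d["pixels"]);pickle.dump((s,d),open(f"{n}0.pkl","wb"))
    print(n,{k:v for k,v in d.items() if k!="pixels"})
E
```

```text
pics
{'t': 0.0, 'joint_pos': array([-0.04299135,  0.46837705, -0.01157171,  1.60365763,  0.00601403,
        1.07137236, -0.05626682]), 'qd': array([ 1.90862862e-04, -1.13168274e-03, -1.80610125e-04,  6.43970078e-05,
       -3.32781225e-04,  1.20134143e-03,  1.23036262e-03]), 'effort': array([-1.81076980e-04, -5.32374322e+01,  2.12178100e-02, -2.51299274e+01,
        1.13576866e-02,  7.69772858e-03, -1.10212341e-06]), 'tcp_pos': array([ 6.49433854e+02, -9.75303447e-02,  2.30324313e+02]), 'tool_rot': array([[ 6.01760569e-05,  9.99998424e-01, -1.77429633e-03],
       [ 9.99999987e-01, -6.04430360e-05, -1.50417147e-04],
       [-1.50524154e-04, -1.77428725e-03, -9.99998415e-01]]), 'contact_force': array([ 0.58893341, -0.02332689,  0.08527998]), 'torque': array([ 0.02124969, -0.01826722, -0.05113625]), 'grip_force': 0.0, 'opening': 84.98339773689885}
scene {'fx': 504.07706349739306, 'fy': 504.07706349739306, 'cx': 318.5678089740974, 'cy': 204.50745907929462, 'xyz': array([ 1282.04542386, -1027.44444014,   809.42998791]), 'orientation': array([[ 0.6728079 ,  0.38722165, -0.63038792],
    
[... 189 characters left out ...]
4225096558, 'xyz': array([  -86.94231094, -1113.34352208,  1314.47697292]), 'orientation': array([[ 0.83128016, -0.44020973,  0.33939458],
       [-0.55559803, -0.63951621,  0.5313472 ],
       [-0.01685587, -0.63026535, -0.7761968 ]])}
wrist {'fx': 319.3747335358666, 'fy': 319.3747335358666, 'cx': 322.1181648175944, 'cy': 204.32015673456075, 'T_tool_cam': array([[-1.07957444e-03, -9.63697699e-01, -2.66993595e-01,
         6.72222363e+01],
       [ 9.99999331e-01, -1.15158436e-03,  1.13131850e-04,
        -1.45553301e-01],
       [-4.16490552e-04, -2.66993294e-01,  9.63698297e-01,
        -1.42711232e+02],
       [ 0.00000000e+00,  0.00000000e+00,  0.00000000e+00,
         1.00000000e+00]])}
```

View images.

View pics/scene0.png

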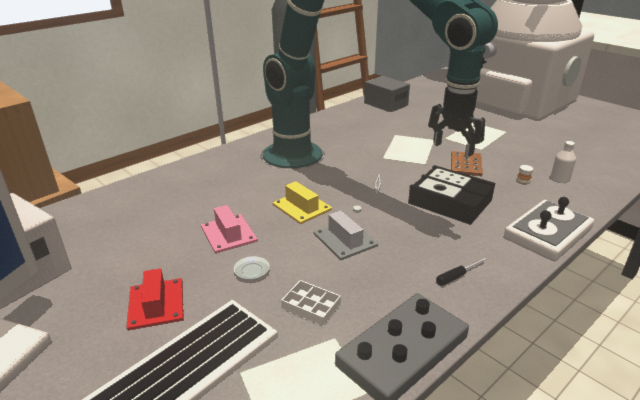

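View pics/side0.png

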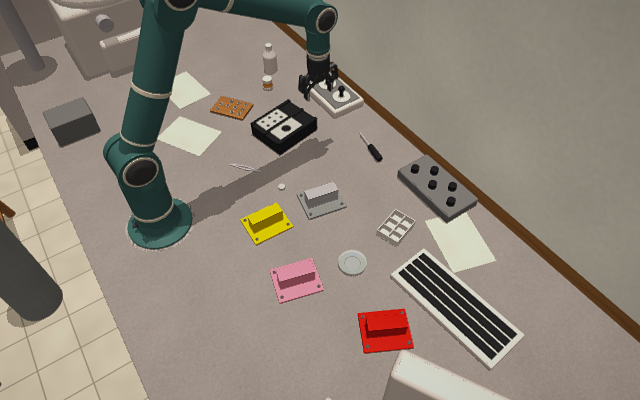

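Scene view: black block at (452,193), with the six-hole plate at about (450,177) and the ring plate at (440,188). The stand-shaped things are grey (346,230), yellow (302,202), pink (228,228) and red (155,298). Grey is the one meant. In the side view the block is at (284,125) and the grey stand at (322,198). The orange perforated thing at (466,162) lies on the bench, so it is not the carrier. I'll confirm with one enlarged crop.

```bash
cat > h.py <<'E'
import numpy as np,cv2,pickle
def cam(n):
    s,d=pickle.load(open(n+".pkl","rb"))
    if "T_tool_cam" in d:
        T=d["T_tool_cam"];R=s["tool_rot"]@T[:3,:3];p=s["tcp_pos"]+s["tool_rot"]@T[:3,3]
    else: R,p=d["orientation"],d["xyz"]
    return d,R,p
def ray(n,u,v,z):
    d,R,p=cam(n);r=R@np.array([(u-d["cx"])/d["fx"],(v-d["cy"])/d["fy"],1]);return p+r*(z-p[2])/r[2]
def proj(n,P):
    d,R,p=cam(n);q=(np.atleast_2d(P)-p)@R;return np.c_[d["fx"]*q[:,0]/q[:,2]+d["cx"],d["fy"]*q[:,1]/q[:,2]+d["cy"]]
def snap(n,tag):
    from rig import sensors,get_image
    s=sensors.state();d=get_image(n);cv2.imwrite(f"pics/{tag}.png",d["pixels"]);pickle.dump((s,d),open(tag+".pkl","wb"));return d["pixels"]
E
python3 - <<'E'
from h import *
print(ray("scene0",452,190,62),ray("side0",284,122,62),ray("scene0",346,230,60),ray("side0",321,192,60))
a=cv2.imread("pics/scene0.png");b=cv2.imread("pics/side0.png");w=cv2.imread("pics/wrist0.png")
A=cv2.resize(a[140:260,300:500],(800,480),interpolation=cv2.INTER_CUBIC)
B=cv2.resize(b[90:220,235:355],(0,0),fx=4,fy=4,interpolation=cv2.INTER_CUBIC)
cv2.imwrite("pics/c1.png",A);cv2.imwrite("pics/c2.png",B)
E
```

```text
[601.75367768 106.63767133  62.        ] [576.70448379 127.23984964  62.        ] [ 532.82054828 -259.9725492    60.        ] [ 497.58712    -240.68241882   60.        ]
```

View pics/c1.png

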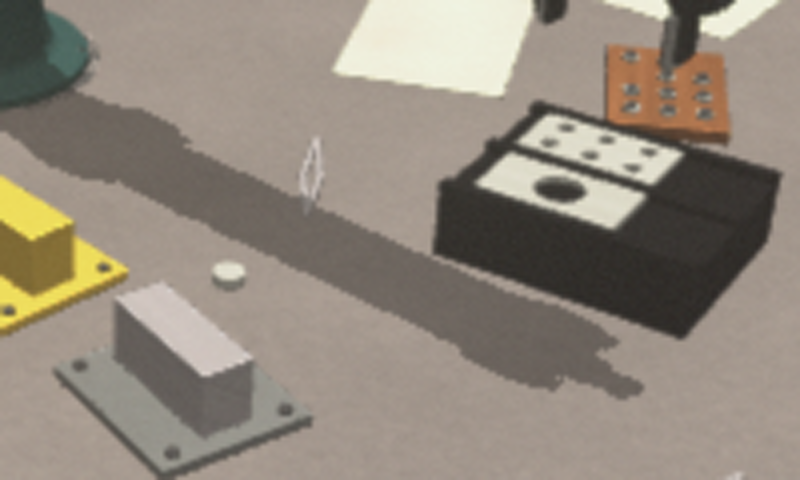

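View pics/c2.png

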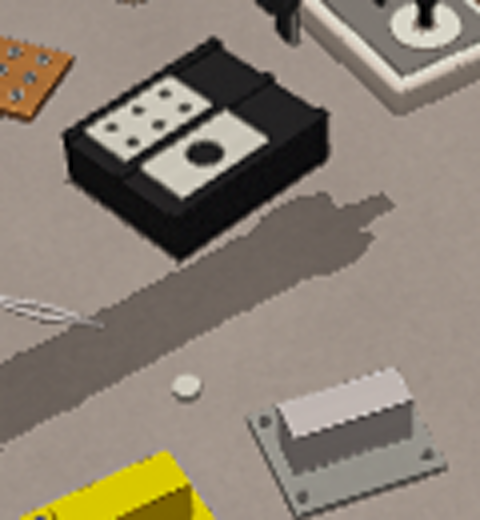

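View pics/wrist0.png

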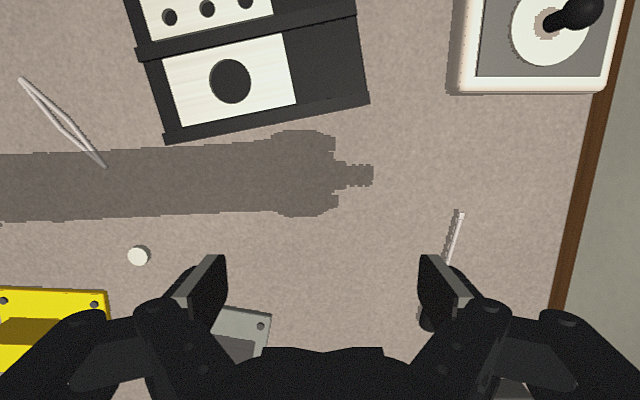

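The carrier (six holes) is in the far (+y) groove and the ring plate in the near one. The front edge is on the left in c1. The grey stand is confirmed at c1 (185,330). In the wrist view the ring-plate corners are (160,68), (183,127), (297,103), (281,34).

```bash
cat > fit.py <<'E'
from h import *
from scipy.optimize import least_squares
def fit(obs,x0):
    # obs: list of (img, local xyz, uv)
    def W(p,l):
        c,s=np.cos(p[2]),np.sin(p[2]);return np.array([p[0]+c*l[0]-s*l[1],p[1]+s*l[0]+c*l[1],l[2]])
    f=lambda p:np.ravel([proj(n,W(p,l))[0]-uv for n,l,uv in obs])
    r=least_squares(f,x0,loss="soft_l1",x_scale=[10,10,.1]);return r.x,np.round(f(r.x).reshape(-1,2),1)
E
python3 - <<'E'
from fit import *
q=np.array([[160,68],[183,127],[297,103],[281,34]])
c=[ray("wrist0",*a,62) for a in q];print(np.round(c,1),[np.linalg.norm(c[i]-c[i-1]) for i in range(4)])
C=lambda n,u,v:(300+u/4,140+v/4) if n=="scene0" else (235+u/4,90+v/4)
def plate(L): return L
for name,P in {"ring":[("scene0",475,182,-1,-1),("scene0",505,152,-1,1),("scene0",650,190,1,1),("scene0",615,230,1,-1),("side0",183,199,-1,-1),("side0",135,152,-1,1),("side0",226,103,1,1),("side0",270,138,1,-1)],
 "six":[("scene0",515,137,-1,-1),("scene0",548,110,-1,1),("scene0",685,153,1,1),("scene0",645,188,1,-1),("side0",131,161,-1,-1),("side0",84,126,-1,1),("side0",172,76,1,1),("side0",216,104,1,-1)]}.items():
    o=[(n,(55*a,30*b,62),C(n,u,v)) for n,u,v,a,b in P]
    if name=="ring":
        o+=[("wrist0",(55*a,30*b,62),uv) for uv,a,b in zip(q,(-1,-1,1,1),(1,-1,-1,1))]
    print(name,*fit(o,[580,110,.2]))
o=[(n,(55*a,20*b,60),C(n,u,v)) for n,u,v,a,b in [("scene0",117,298,-1,-1),("scene0",163,283,-1,1),("scene0",252,357,1,1),("scene0",205,377,1,-1),("side0",292,436,-1,-1),("side0",276,404,-1,1),("side0",390,368,1,1),("side0",412,402,1,-1)]]
print("stand",*fit(o,[520,-250,0]))
E
```

```text
[[502.6 109.   62. ]
 [517.3  57.1  62. ]
 [625.8  78.6  62. ]
 [613.  136.6  62. ]] [np.float64(113.82360414258133), np.float64(53.940772218031455), np.float64(110.63634572763729), np.float64(59.36673590477486)]
ring [5.65252651e+02 9.61626176e+01 2.09953950e-01] [[-0.8  0. ]
 [ 0.5 -0.6]
 [-1.2  0.3]
 [-0.7 -1. ]
 [-0.2 -0.9]
 [ 0.9  3.3]
 [-0.9  1.2]
 [-0.9 -0.3]
 [ 2.1 -6.1]
 [ 0.7  1.8]
 [-0.5  0.4]
 [-0.2 -0.5]]
six [5.49547132e+02 1.66864920e+02 1.60991064e-01] [[-0.4  1. ]
 [ 0.5  0.5]
 [-0.8  0.1]
 [ 0.6 -0.8]
 [-1.2 -0.6]
 [ 0.6  0.4]
 [ 0.5 -0.2]
 [-0.5  0.1]]
stand [ 5.03349717e+02 -2.33234678e+02 -2.08780870e-01] [[-1.1 -0.7]
 [-0.2 -1. ]
 [ 0.3  0.1]
 [-0.8 -0.3]
 [ 0.2 -0.1]
 [-0.1 -0.5]
 [ 1.3 -0.9]
 [ 0.4 -1.2]]
```

Request:
carry_out([
  {"angular":[0,0,-0.436],"linear":[-0.48,0.5,0.12],"claw":-1},
  {"angular":[0,0,-0.436],"linear":[-0.48,0.5,0.12],"claw":-1},
  {"angular":[0,0,-0.436],"linear":[-0.48,0.5,0.12],"claw":-1},
  {"angular":[0,0,-0.436],"linear":[-0.48,0.5,0.12],"claw":-1},
  {"angular":[0,0,-0.436],"linear":[-0.48,0.5,0.12],"claw":-1},
  {"angular":[0,0,-0.436],"linear":[-0.48,0.5,0.12],"claw":-1},
  {"angular":[0,0,-0.436],"linear":[-0.48,0.5,0.12],"claw":-1},
  {"angular":[0,0,-0.436],"linear":[-0.48,0.5,0.12],"claw":-1},
  {"angular":[0,0,-0.436],"linear":[-0.48,0.5,0.12],"claw":-1},
  {"angular":[0,0,-0.436],"linear":[-0.48,0.5,0.12],"claw":-1},
  {"angular":[0,0,-0.436],"linear":[-0.48,0.5,0.12],"claw":-1},
  {"angular":[0,0,-0.436],"linear":[-0.48,0.5,0.12],"claw":-1},
  {"angular":[0,0,-0.436],"linear":[-0.48,0.5,0.12],"claw":-1},
])

```text
t: 1.45
tcp_pos: [530.0, 124.9, 261.2]
tool_rot: [[0.98, 0.201, -0.0], [0.201, -0.98, -0.0], [-0.0, -0.0, -1.0]]
contact_force: [-0.2, -0.0, -0.0]
opening: 85.4
grip_force: 0.0
```

```bash
python3 -c "
from h import *
snap('wrist','wrist1')"
```

```text
(no output)
```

View pics/wrist1.png

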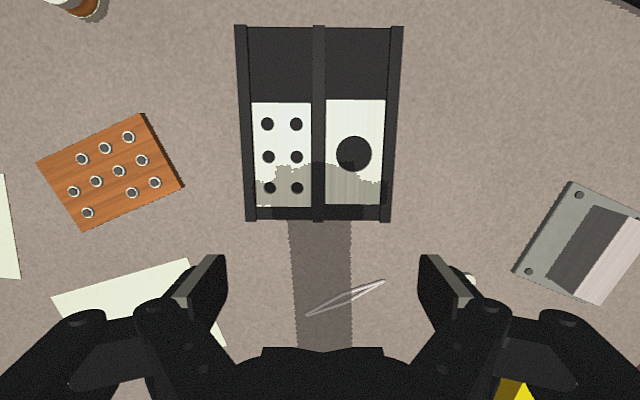

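The wrist view looks straight down. Block top corners are (235,25), (403,27), (390,222), (246,221). Carrier corners are (251,101), (312,102), (312,207), (257,207), on the left (+y). The ring plate is on the right.

Run:
```python
from fit import *
n="wrist1"
def rect(uv,L,Wd,z): return [(n,(L*a,Wd*b,z),p) for p,a,b in zip(uv,(1,1,-1,-1),(1,-1,-1,1))]
b,rb=fit(rect([(235,25),(403,27),(390,222),(246,221)],100,82,62),[575,135,.2]);print("block",b,rb.tolist())
c,rc=fit(rect([(251,101),(312,102),(312,207),(257,207)],55,30,62),[550,166,.2]);print("six",c,rc.tolist())
r,rr=fit(rect([(326,100),(386,99),(383,205),(326,205)],55,30,62),[565,96,.2]);print("ring",r,rr.tolist())
c_,s_=np.cos(b[2]),np.sin(b[2])
for p in(c,r):
    d=p[:2]-b[:2];print("in block",c_*d[0]+s_*d[1],-s_*d[0]+c_*d[1])
B=lambda x,y:(b[0]+c_*x-s_*y,b[1]+s_*x+c_*y)
d=c[:2]-b[:2];xc=c_*d[0]+s_*d[1]
print("push start TCP",B(xc+55+11+12,38),"push end",B(-85+66,38),"grip",B(-100-15,38))
```

```text
block [5.79447736e+02 1.38580456e+02 1.92032600e-01] [[-1.1, -0.4], [1.4, -0.7], [0.6, 1.3], [-0.7, 1.0]]
six [5.46964978e+02 1.70602500e+02 1.95798083e-01] [[1.2, 1.1], [-1.0, 0.4], [-0.6, -0.9], [0.5, -1.2]]
ring [5.64411062e+02 9.57625434e+01 2.13544414e-01] [[0.6, 0.5], [-0.5, 0.7], [-1.6, -1.2], [1.4, -0.5]]
in block -25.77411844688416 37.63290705359528
in block -22.932266752920533 -39.16103050881438
push start TCP (np.float64(623.4611464093754), np.float64(185.84949820301796)) push end (np.float64(553.5445153498918), np.float64(172.25571637784003)) grip (np.float64(459.3091554589083), np.float64(153.93368193248335))
```

Request:
carry_out([
  {"angular":[0,0,0],"linear":[0.376,0.244,-0.2],"claw":1},
  {"angular":[0,0,0],"linear":[0.376,0.244,-0.2],"claw":1},
  {"angular":[0,0,0],"linear":[0.376,0.244,-0.4],"claw":1},
  {"angular":[0,0,0],"linear":[0.376,0.244,-0.5],"claw":1},
  {"angular":[0,0,0],"linear":[0.376,0.244,-0.6],"claw":1},
  {"angular":[0,0,0],"linear":[0.376,0.244,-0.68],"claw":1},
  {"angular":[0,0,0],"linear":[0.376,0.244,-0.72],"claw":1},
  {"angular":[0,0,0],"linear":[0.376,0.244,-0.72],"claw":1},
  {"angular":[0,0,0],"linear":[0.376,0.244,-0.72],"claw":1},
])

```text
t: 2.4
tcp_pos: [624.7, 186.1, 82.2]
tool_rot: [[0.98, 0.2, 0.001], [0.2, -0.98, 0.0], [0.001, -0.0, -1.0]]
contact_force: [0.3, -0.3, -0.2]
opening: 0.1
grip_force: 0.0
```

```bash
python3 -c "
from h import *
w=snap('wrist','wrist2');s=snap('scene','scene2')
cv2.imwrite('pics/v2.png',np.hstack([cv2.resize(w[0:400,120:520],(400,400)),cv2.resize(s[120:240,380:500],(400,400),interpolation=2)]))
from rig import sensors;t=sensors.state();print(t['tcp_pos'],t['opening'],t['contact_force'])"
```

```text
[625.01187307 186.23540981  82.88036415] 0.05235605444311291 [-0.11312047 -0.69305918  0.4830443 ]
```

View pics/v2.png

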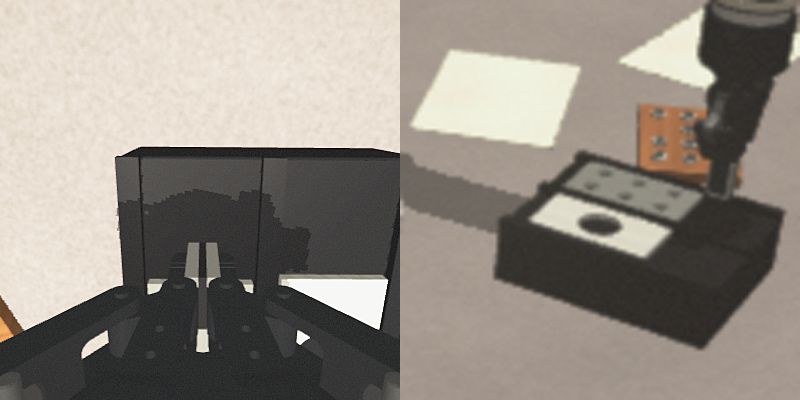

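The closed fingers stand over the empty groove behind the carrier, centred between its walls (about 142 to 262 in the left half). The plates have not moved. Lowering.

Request:
carry_out([
  {"angular":[0,0,0],"linear":[0,0,-0.04],"claw":1},
  {"angular":[0,0,0],"linear":[0,0,-0.07],"claw":1},
  {"angular":[0,0,0],"linear":[0,0,-0.085],"claw":1},
  {"angular":[0,0,0],"linear":[0,0,-0.09],"claw":1},
  {"angular":[0,0,0],"linear":[0,0,-0.09],"claw":1},
  {"angular":[0,0,0],"linear":[0,0,-0.09],"claw":1},
])

```text
t: 3.1
tcp_pos: [624.1, 186.0, 58.9]
tool_rot: [[0.98, 0.2, 0.0], [0.2, -0.98, 0.0], [0.0, 0.0, -1.0]]
contact_force: [-1.1, -0.4, 0.7]
opening: -0.3
grip_force: 0.0
```

Request:
carry_out([
  {"angular":[0,0,0],"linear":[-0.012,-0.0024,0],"claw":1},
  {"angular":[0,0,0],"linear":[-0.028,-0.0055,0],"claw":1},
  {"angular":[0,0,0],"linear":[-0.044,-0.0087,0],"claw":1},
  {"angular":[0,0,0],"linear":[-0.06,-0.0119,0],"claw":1},
  {"angular":[0,0,0],"linear":[-0.076,-0.015,0],"claw":1},
  {"angular":[0,0,0],"linear":[-0.092,-0.0182,0],"claw":1},
  {"angular":[0,0,0],"linear":[-0.108,-0.0213,0],"claw":1},
  {"angular":[0,0,0],"linear":[-0.124,-0.0245,0],"claw":1},
  {"angular":[0,0,0],"linear":[-0.14,-0.0277,0],"claw":1},
  {"angular":[0,0,0],"linear":[-0.15,-0.0297,0],"claw":1},
  {"angular":[0,0,0],"linear":[-0.157,-0.031,0],"claw":1},
  {"angular":[0,0,0],"linear":[-0.157,-0.031,0],"claw":1},
  {"angular":[0,0,0],"linear":[-0.157,-0.031,0],"claw":1},
])

```text
t: 4.4
tcp_pos: [584.5, 178.2, 58.7]
tool_rot: [[0.98, 0.2, -0.001], [0.2, -0.98, -0.0], [-0.001, 0.0, -1.0]]
contact_force: [-1.1, 0.2, -0.0]
opening: -0.0
grip_force: 0.0
```

```bash
python3 -c "
from h import *
s=snap('scene','scene3');t=snap('side','side3')
cv2.imwrite('pics/v3.png',np.hstack([cv2.resize(s[130:230,390:490],(400,400),interpolation=2),cv2.resize(t[80:180,235:335],(400,400),interpolation=2)]))"
```

```text
(no output)
```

View pics/v3.png

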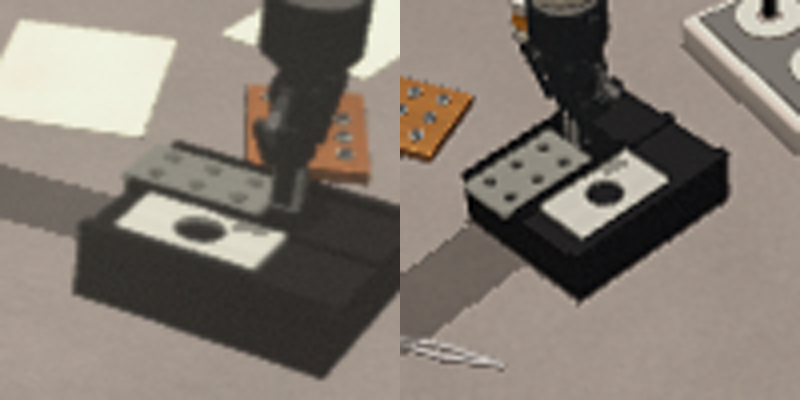

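Run:
```python
from fit import *
P=[("scene3",124,187,-1,-1),("scene3",180,142,-1,1),("scene3",268,213,1,-1),("side3",108,218,-1,-1),("side3",66,179,-1,1),("side3",150,130,1,1),("side3",192,160,1,-1)]
o=[(n,(55*a,30*b,62),((390+u/4,130+v/4) if n=="scene3" else (235+u/4,80+v/4))) for n,u,v,a,b in P]
c,r=fit(o,[520,165,.2]);print(c,r.tolist())
b=np.array([579.4,138.6]);f=.195;d=c[:2]-b;print("in block",np.cos(f)*d[0]+np.sin(f)*d[1],-np.sin(f)*d[0]+np.cos(f)*d[1])
t=np.array([584.5,178.2])-b;print("tcp in block",np.cos(f)*t[0]+np.sin(f)*t[1])
```

```text
[5.25755619e+02 1.64568602e+02 2.05509918e-01] [[0.7, -3.5], [-4.9, 0.3], [-1.6, 0.1], [0.1, -1.9], [0.1, 0.4], [0.4, -1.2], [0.4, -1.7]]
in block -47.59584853263024 35.87092185611725
tcp in block 12.676497899214773
```

Request:
carry_out([
  {"angular":[0,0,0],"linear":[-0.01,-0.002,0],"claw":1},
  {"angular":[0,0,0],"linear":[-0.024,-0.0048,0],"claw":1},
  {"angular":[0,0,0],"linear":[-0.04,-0.0079,0],"claw":1},
  {"angular":[0,0,0],"linear":[-0.056,-0.0111,0],"claw":1},
  {"angular":[0,0,0],"linear":[-0.072,-0.0143,0],"claw":1},
  {"angular":[0,0,0],"linear":[-0.088,-0.0174,0],"claw":1},
  {"angular":[0,0,0],"linear":[-0.104,-0.0206,0],"claw":1},
  {"angular":[0,0,0],"linear":[-0.116,-0.023,0],"claw":1},
  {"angular":[0,0,0],"linear":[-0.126,-0.025,0],"claw":1},
  {"angular":[0,0,0],"linear":[-0.134,-0.0265,0],"claw":1},
  {"angular":[0,0,0],"linear":[-0.14,-0.0277,0],"claw":1},
  {"angular":[0,0,0],"linear":[-0.145,-0.0287,0],"claw":1},
  {"angular":[0,0,0],"linear":[-0.145,-0.0287,0],"claw":1},
  {"angular":[0,0,0],"linear":[-0.145,-0.0287,0],"claw":1},
])

```text
t: 5.9
tcp_pos: [548.3, 171.0, 58.7]
tool_rot: [[0.98, 0.2, -0.0], [0.2, -0.98, -0.0], [-0.001, 0.0, -1.0]]
contact_force: [-0.4, 0.2, 0.4]
opening: -0.2
grip_force: 0.0
```

Request:
carry_out([
  {"angular":[0,0,0],"linear":[0.016,0.003,0],"claw":1},
  {"angular":[0,0,0],"linear":[0.016,0.003,0.06],"claw":1},
  {"angular":[0,0,0],"linear":[0.016,0.003,0.2],"claw":1},
  {"angular":[0,0,0],"linear":[0.016,0.003,0.4],"claw":-1},
  {"angular":[0,0,0],"linear":[-0.15,-0.03,0.565],"claw":-1},
  {"angular":[0,0,0],"linear":[-0.3,-0.06,0.565],"claw":-1},
  {"angular":[0,0,0],"linear":[-0.356,-0.068,0.565],"claw":-1},
  {"angular":[0,0,0],"linear":[-0.356,-0.068,0.565],"claw":-1},
  {"angular":[0,0,0],"linear":[-0.356,-0.068,0.565],"claw":-1},
  {"angular":[0,0,0],"linear":[-0.356,-0.068,0.565],"claw":-1},
])

```text
t: 6.9
tcp_pos: [460.6, 154.2, 200.4]
tool_rot: [[0.98, 0.199, 0.001], [0.199, -0.98, 0.0], [0.001, 0.0, -1.0]]
contact_force: [-0.3, 0.8, -0.1]
opening: 85.2
grip_force: 0.0
```

```bash
python3 -c "
from h import *
snap('wrist','wrist4');snap('side','side4');snap('scene','scene4')
print(pickle.load(open('wrist4.pkl','rb'))[0]['tcp_pos'])"
```

```text
[460.61761699 154.21575656 200.37626003]
```

View pics/wrist4.png

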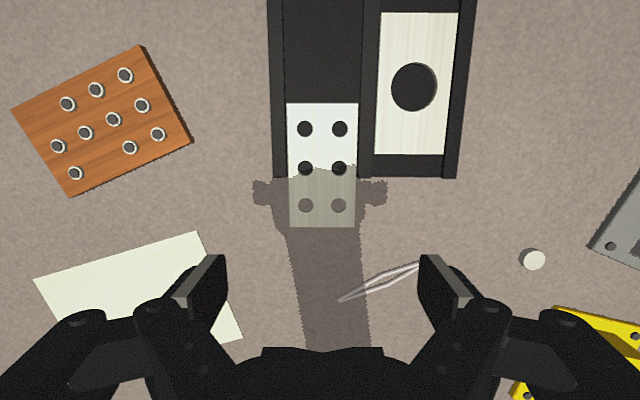

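The carrier overhangs: its corners are (286,103), (358,103), (356,228), (289,227), and the block's front edge is at row 178.

Run:
```python
from fit import *
n="wrist4"
uv=[(286,103),(358,103),(356,228),(289,227)]
c,r=fit([(n,(55*a,30*b,62),p) for p,a,b in zip(uv,(1,1,-1,-1),(1,-1,-1,1))],[480,155,.2]);print(c,r.tolist())
f=.195;u=np.array([np.cos(f),np.sin(f)]);v=np.array([-u[1],u[0]])
e=[ray(n,270,178,62)[:2],ray(n,457,178,62)[:2]]
print("edge u",[x@u for x in e],"edge dist",np.linalg.norm(e[0]-e[1]),"carrier u,v",c[:2]@u,c[:2]@v,"tcp",np.array([460.6,154.2])@u,np.array([460.6,154.2])@v)
```

```text
[4.83004020e+02 1.58483091e+02 1.99656452e-01] [[0.4, 0.3], [-0.2, 0.2], [-1.7, -1.0], [0.9, 0.0]]
edge u [np.float64(495.6691383276052), np.float64(496.4343416169081)] edge dist 166.9670171957786 carrier u,v 504.55868709493905 61.88945178580454 tcp 481.74935628574076 62.02868464085325
```

Request:
carry_out([
  {"angular":[0,0,0],"linear":[-0.0144,-0.0028,-0.15],"claw":-1},
  {"angular":[0,0,0],"linear":[-0.0144,-0.0028,-0.3],"claw":-1},
  {"angular":[0,0,0],"linear":[-0.0144,-0.0028,-0.42],"claw":-1},
  {"angular":[0,0,0],"linear":[-0.0144,-0.0028,-0.5],"claw":-1},
  {"angular":[0,0,0],"linear":[-0.0144,-0.0028,-0.56],"claw":-1},
  {"angular":[0,0,0],"linear":[-0.0144,-0.0028,-0.61],"claw":-1},
  {"angular":[0,0,0],"linear":[-0.0144,-0.0028,-0.64],"claw":-1},
  {"angular":[0,0,0],"linear":[-0.0144,-0.0028,-0.652],"claw":-1},
  {"angular":[0,0,0],"linear":[-0.0144,-0.0028,-0.652],"claw":-1},
  {"angular":[0,0,0],"linear":[-0.0144,-0.0028,-0.652],"claw":-1},
])

```text
t: 8.05
tcp_pos: [456.4, 153.5, 37.6]
tool_rot: [[0.98, 0.2, 0.001], [0.2, -0.98, 0.0], [0.001, -0.0, -1.0]]
contact_force: [0.5, 0.0, -0.2]
opening: 85.3
grip_force: 0.0
```

Request:
carry_out([
  {"angular":[0,0,0],"linear":[0,0,0],"claw":-0.2},
  {"angular":[0,0,0],"linear":[0,0,0],"claw":0},
  {"angular":[0,0,0],"linear":[0,0,0],"claw":1},
  {"angular":[0,0,0],"linear":[0,0,0],"claw":1},
  {"angular":[0,0,0],"linear":[0,0,0],"claw":1},
  {"angular":[0,0,0],"linear":[0,0,0],"claw":1},
  {"angular":[0,0,0],"linear":[0,0,0],"claw":1},
], newtons=70)

```text
t: 8.75
tcp_pos: [456.3, 153.5, 37.9]
tool_rot: [[0.98, 0.2, 0.001], [0.2, -0.98, 0.0], [0.001, -0.0, -1.0]]
contact_force: [-2.4, 0.2, 5.4]
opening: 58.2
grip_force: 73.2
```

Request:
carry_out([
  {"angular":[0,0,0],"linear":[0,0,0.01],"claw":1},
  {"angular":[0,0,0],"linear":[0,0,0.03],"claw":1},
  {"angular":[0,0,0],"linear":[0,0,0.06],"claw":1},
  {"angular":[0,0,0],"linear":[0,0,0.1],"claw":1},
  {"angular":[0,0,0],"linear":[0,0,0.16],"claw":1},
  {"angular":[0,0,0],"linear":[0,0,0.24],"claw":1},
  {"angular":[0,0,0],"linear":[0,0,0.32],"claw":1},
  {"angular":[0,0,0],"linear":[0,0,0.4],"claw":1},
  {"angular":[0,0,0],"linear":[0,0,0.4],"claw":1},
  {"angular":[0,0,0],"linear":[0,0,0.4],"claw":1},
])

```text
t: 9.75
tcp_pos: [455.9, 153.4, 137.5]
tool_rot: [[0.98, 0.2, 0.001], [0.2, -0.98, 0.0], [0.001, -0.0, -1.0]]
contact_force: [0.0, -0.9, -1.4]
opening: 58.5
grip_force: 75.0
```

```bash
python3 -c "
from h import *
w=snap('wrist','wrist5');t=snap('side','side5');s=snap('scene','scene5')
P=[int(x) for x in proj('side5',[470,156,160])[0]];Q=[int(x) for x in proj('scene5',[480,158,160])[0]];print(P,Q)
c=lambda im,p,h:im[max(p[1]-h,0):p[1]+h,p[0]-h:p[0]+h]
cv2.imwrite('pics/v5.png',np.hstack([cv2.resize(w[:,120:520],(400,400)),cv2.resize(c(s,Q,50),(400,400),interpolation=2)]))"
```

```text
[253, 108] [432, 141]
```

View pics/v5.png

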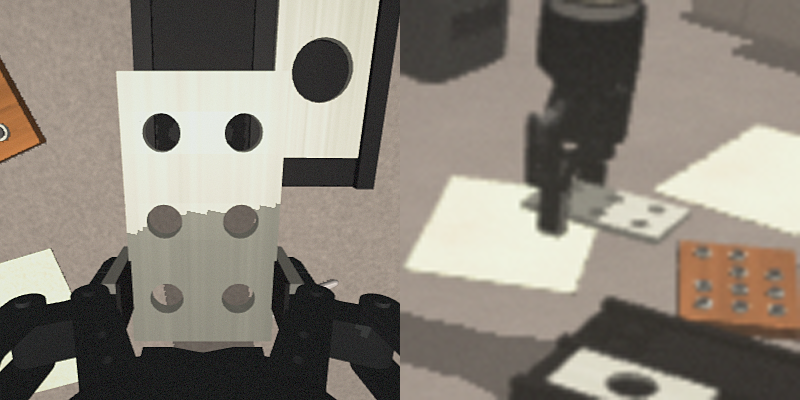

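The plate is held level by its long sides (holes at (161,132), (243,132), (164,221), (240,221), (167,297), (238,297) in the left half), and the ring plate is unmoved. Moving beside the stand to measure it.

Request:
carry_out([
  {"angular":[0,0,0],"linear":[0.0,0.0,0.1],"claw":1},
  {"angular":[0,0,0],"linear":[0.01,-0.06,0.22],"claw":1},
  {"angular":[0,0,-0.02],"linear":[0.02,-0.16,0.34],"claw":1},
  {"angular":[0,0,-0.04],"linear":[0.03,-0.28,0.41],"claw":1},
  {"angular":[0,0,-0.06],"linear":[0.04,-0.4,0.41],"claw":1},
  {"angular":[0,0,-0.08],"linear":[0.06,-0.52,0.41],"claw":1},
  {"angular":[0,0,-0.1],"linear":[0.07,-0.64,0.41],"claw":1},
  {"angular":[0,0,-0.12],"linear":[0.08,-0.76,0.41],"claw":1},
  {"angular":[0,0,-0.13],"linear":[0.09,-0.86,0.41],"claw":1},
  {"angular":[0,0,-0.1306],"linear":[0.104,-0.914,0.41],"claw":1},
  {"angular":[0,0,-0.1306],"linear":[0.104,-0.914,0.41],"claw":1},
  {"angular":[0,0,-0.1306],"linear":[0.104,-0.914,0.41],"claw":1},
  {"angular":[0,0,-0.1306],"linear":[0.104,-0.914,0.41],"claw":1},
])

```text
t: 11.2
tcp_pos: [481.6, -73.9, 239.0]
tool_rot: [[0.979, -0.206, -0.001], [-0.206, -0.979, 0.0], [-0.001, -0.0, -1.0]]
contact_force: [1.0, 0.6, -0.7]
opening: 58.0
grip_force: 75.4
```

Run:
```python
from fit import *
from scipy.spatial.transform import Rotation as Ro
w=snap("wrist","wrist6");snap("side","side6");snap("scene","scene6")
st=pickle.load(open("wrist6.pkl","rb"))[0];print(st["tcp_pos"],st["opening"],st["grip_force"])
# plate in tool frame from wrist5 : p=[x,y,z,yaw,pitch,roll,a,b], top face
d=cam("wrist5")[0];T=d["T_tool_cam"]
L=[(1,1),(1,-1),(0,1),(0,-1),(-1,1),(-1,-1)]
H=np.array([(161,132),(243,132),(164,221),(240,221),(167,297),(238,297)])+[120,0]
K=np.array([(116,72),(133,341),(272,341)])+[120,0];KL=np.array([(55,30,0),(-55,30,0),(-55,-30,0)])
def f(p):
    X=np.r_[[(a*p[6],b*p[7],0) for a,b in L],KL]*[1,-1,1]
    X=Ro.from_euler("zyx",p[3:6]).apply(X)+p[:3]
    q=(X-T[:3,3])@T[:3,:3];uv=np.c_[d["fx"]*q[:,0]/q[:,2]+d["cx"],d["fy"]*q[:,1]/q[:,2]+d["cy"]]
    return (uv-np.r_[H,K]).ravel()
r=least_squares(f,[27,0,-24,0,0,0,36,15],loss="soft_l1",x_scale=[10,10,10,.1,.1,.1,10,10]);print("plate in tool",np.round(r.x,3),np.round(r.fun.reshape(-1,2),1).tolist())
# predicted stand in wrist6 from first fit
b=np.array([503.3,-233.2]);ps=-.209;u=np.array([np.cos(ps),np.sin(ps)]);v=np.array([-u[1],u[0]])
P=proj("wrist6",[np.r_[b+55*i*u+20*j*v,60] for i,j in((1,1),(1,-1),(-1,-1),(-1,1))]);print(np.round(P))
g=cv2.cvtColor(w,cv2.COLOR_BGR2GRAY)
for row in(90,130,170):print(row,g[row,400:600:6].tolist())
print(w[130,480],[g[r,int(P[:,0].mean())] for r in range(0,300,8)])
```

```text
[481.59880912 -73.92117452 239.0438764 ] 58.037386350398116 75.41524350643158
plate in tool [ 2.7706e+01  2.9500e-01 -2.3151e+01 -3.0000e-03 -2.0000e-02 -7.0000e-03
  3.3865e+01  1.4992e+01] [[-0.1, 0.6], [-0.5, 0.2], [0.1, -0.4], [0.2, -0.6], [-0.2, 0.6], [0.1, 0.5], [0.2, -0.8], [1.0, -0.1], [-0.5, 0.0]]
[[462.  69.]
 [505.  69.]
 [489. 185.]
 [450. 185.]]
90 [227, 234, 158, 158, 158, 155, 152, 75, 81, 79, 211, 198, 202, 200, 202, 198, 198, 149, 142, 143, 154, 149, 149, 152, 157, 148, 153, 151, 161, 157, 153, 152, 154, 150]
130 [230, 153, 163, 159, 158, 152, 140, 84, 80, 124, 205, 202, 198, 201, 203, 195, 145, 148, 165, 154, 151, 154, 152, 155, 151, 155, 152, 152, 160, 152, 150, 150, 150, 153]
170 [231, 160, 159, 155, 161, 159, 84, 85, 81, 206, 200, 200, 202, 205, 195, 133, 144, 159, 147, 162, 151, 154, 147, 157, 152, 157, 156, 154, 158, 158, 154, 146, 156, 153]
[191 200 210] [np.uint8(151), np.uint8(151), np.uint8(149), np.uint8(146), np.uint8(151), np.uint8(149), np.uint8(151), np.uint8(148), np.uint8(141), np.uint8(132), np.uint8(202), np.uint8(198), np.uint8(197), np.uint8(200), np.uint8(203), np.uint8(201), np.uint8(204), np.uint8(204), np.uint8(203), np.uint8(201), np.uint8(200), np.uint8(205), np.uint8(205), np.uint8(206), np.uint8(153), np.uint8(156), np.uint8(155), np.uint8(150), np.uint8(155), np.uint8(153), np.uint8(203), np.uint8(203), np.uint8(200), np.uint8(92), np.uint8(207), np.uint8(203), np.uint8(203), np.uint8(203)]
```

Run:
```python
from fit import *
w=cv2.imread("pics/wrist6.png");g=cv2.cvtColor(cv2.medianBlur(w,3),cv2.COLOR_BGR2GRAY)
m=(g>180).astype(np.uint8);m[:,:425]=0
n,l,s,c=cv2.connectedComponentsWithStats(m);k=l[130,480];print(s[k],c[k])
box=cv2.boxPoints(cv2.minAreaRect(cv2.findContours((l==k).astype(np.uint8),0,2)[0][0]))
h=cv2.convexHull(max(cv2.findContours((l==k).astype(np.uint8),0,2)[0],key=len))
q=cv2.approxPolyN(h,4,ensure_convex=True).reshape(-1,2).astype(float) if hasattr(cv2,"approxPolyN") else box
print(box.tolist(),q.tolist())
ctr=q.mean(0);Q=sorted(q.tolist(),key=lambda p:p[1]);top=sorted(Q[:2]);bot=sorted(Q[2:])
uv=[top[0],top[1],bot[1],bot[0]]
p,r=fit([("wrist6",(55*a,20*b,60),x) for x,a,b in zip(uv,(1,1,-1,-1),(1,-1,-1,1))],[503,-233,-.2]);print("stand",p,r.tolist())
tr=cam("wrist6");R=pickle.load(open("wrist6.pkl","rb"))[0]["tool_rot"];print("tool yaw",np.arctan2(R[1,0],R[0,0]))
a=p[2]-(-.003)*-1
rot=np.array([[np.cos(p[2]),np.sin(p[2])],[np.sin(p[2]),-np.cos(p[2])]])
print("TCP target",p[:2]-rot@[27.7,.3])
```

```text
[ 450   73   52  114 4523] [474.80809197 128.640283  ]
[[448.9529724121094, 185.78822326660156], [461.0482482910156, 68.86705017089844], [501.8188171386719, 73.08470153808594], [489.7235412597656, 190.00587463378906]] [[502.0, 73.0], [487.0, 186.0], [449.0, 186.0], [461.0, 73.0]]
stand [ 5.01152221e+02 -2.31447719e+02 -2.02507483e-01] [[-0.8, -0.6], [0.9, -0.9], [0.4, 0.9], [-0.5, 1.1]]
tool yaw -0.20749704588052267
TCP target [ 474.0785989  -225.58265336]
```

Request:
carry_out([
  {"angular":[0,0,0],"linear":[-0.004,-0.06,0],"claw":1},
  {"angular":[0,0,0],"linear":[-0.01,-0.18,0],"claw":1},
  {"angular":[0,0,0],"linear":[-0.016,-0.3,0],"claw":1},
  {"angular":[0,0,0],"linear":[-0.022,-0.42,-0.1],"claw":1},
  {"angular":[0,0,0],"linear":[-0.027,-0.53,-0.22],"claw":1},
  {"angular":[0,0,0],"linear":[-0.03,-0.59,-0.34],"claw":1},
  {"angular":[0,0,0],"linear":[-0.03,-0.607,-0.46],"claw":1},
  {"angular":[0,0,0],"linear":[-0.03,-0.607,-0.54],"claw":1},
  {"angular":[0,0,0],"linear":[-0.03,-0.607,-0.6],"claw":1},
  {"angular":[0,0,0],"linear":[-0.03,-0.607,-0.64],"claw":1},
  {"angular":[0,0,0],"linear":[-0.03,-0.607,-0.67],"claw":1},
  {"angular":[0,0,0],"linear":[-0.03,-0.607,-0.69],"claw":1},
  {"angular":[0,0,0],"linear":[-0.03,-0.607,-0.7],"claw":1},
  {"angular":[0,0,0],"linear":[-0.03,-0.607,-0.7],"claw":1},
  {"angular":[0,0,0],"linear":[-0.03,-0.607,-0.7],"claw":1},
  {"angular":[0,0,0],"linear":[-0.03,-0.607,-0.7],"claw":1},
])

```text
t: 12.95
tcp_pos: [474.7, -227.0, 65.0]
tool_rot: [[0.978, -0.208, 0.001], [-0.208, -0.978, -0.0], [0.001, 0.0, -1.0]]
contact_force: [0.0, 0.6, -1.1]
opening: 58.1
grip_force: 75.4
```

Request:
carry_out([
  {"angular":[0,0,0],"linear":[-0.002,0.004,-0.02],"claw":1},
  {"angular":[0,0,0],"linear":[-0.002,0.004,-0.04],"claw":1},
  {"angular":[0,0,0],"linear":[-0.002,0.004,-0.06],"claw":1},
  {"angular":[0,0,0],"linear":[-0.002,0.004,-0.072],"claw":1},
  {"angular":[0,0,0],"linear":[-0.002,0.004,-0.078],"claw":1},
  {"angular":[0,0,0],"linear":[-0.002,0.004,-0.08],"claw":1},
  {"angular":[0,0,0],"linear":[-0.002,0.004,-0.08],"claw":1},
])

```text
t: 13.65
tcp_pos: [473.9, -226.0, 44.5]
tool_rot: [[0.978, -0.208, -0.0], [-0.208, -0.978, -0.0], [-0.0, 0.0, -1.0]]
contact_force: [-1.2, -1.0, -1.7]
opening: 58.1
grip_force: 75.4
```

Request:
carry_out([
  {"angular":[0,0,0],"linear":[0,0,-0.003],"claw":1},
  {"angular":[0,0,0],"linear":[0,0,-0.006],"claw":1},
  {"angular":[0,0,0],"linear":[0,0,-0.008],"claw":1},
  {"angular":[0,0,0],"linear":[0,0,-0.008],"claw":1},
])

```text
t: 14.05
tcp_pos: [473.9, -225.9, 42.5]
tool_rot: [[0.978, -0.208, -0.0], [-0.208, -0.978, 0.0], [-0.0, -0.0, -1.0]]
contact_force: [0.6, 0.2, -0.9]
opening: 58.0
grip_force: 75.4
```

Request:
carry_out([
  {"angular":[0,0,0],"linear":[0,0,-0.003],"claw":1},
  {"angular":[0,0,0],"linear":[0,0,-0.006],"claw":1},
  {"angular":[0,0,0],"linear":[0,0,-0.006],"claw":1},
])

```text
t: 14.35
tcp_pos: [474.0, -225.9, 42.2]
tool_rot: [[0.978, -0.208, 0.0], [-0.208, -0.978, 0.001], [0.0, -0.001, -1.0]]
contact_force: [-4.0, 1.3, 10.9]
opening: 58.4
grip_force: 76.5
```

Contact with the rail at the expected height. Releasing gently.

Request:
carry_out([
  {"angular":[0,0,0],"linear":[0,0,0.001],"claw":-0.3},
  {"angular":[0,0,0],"linear":[0,0,0.001],"claw":-0.45},
  {"angular":[0,0,0],"linear":[0,0,0.001],"claw":-0.6},
  {"angular":[0,0,0],"linear":[0,0,0.001],"claw":-1},
  {"angular":[0,0,0],"linear":[0,0,0.001],"claw":-1},
  {"angular":[0,0,0],"linear":[0,0,0.001],"claw":-1},
  {"angular":[0,0,0],"linear":[0,0,0.001],"claw":-1},
  {"angular":[0,0,0],"linear":[0,0,0.001],"claw":-1},
])

```text
t: 15.15
tcp_pos: [473.9, -225.9, 41.2]
tool_rot: [[0.978, -0.208, -0.0], [-0.208, -0.978, 0.0], [-0.0, 0.0, -1.0]]
contact_force: [0.1, -0.2, 0.9]
opening: 85.4
grip_force: 0.0
```

Request:
carry_out([
  {"angular":[0,0,0],"linear":[0,0,0.02],"claw":-1},
  {"angular":[0,0,0],"linear":[0,0,0.08],"claw":-1},
  {"angular":[0,0,0],"linear":[0,0,0.2],"claw":-1},
  {"angular":[0,0,0],"linear":[0,0,0.38],"claw":-1},
  {"angular":[0,0,0],"linear":[0,0,0.56],"claw":-1},
  {"angular":[0,0,0],"linear":[0,0,0.74],"claw":-1},
  {"angular":[0,0,0],"linear":[0,0,0.8],"claw":-1},
  {"angular":[0,0,0],"linear":[0,0,0.8],"claw":-1},
  {"angular":[0,0,0],"linear":[0,0,0.8],"claw":-1},
])

```text
t: 16.05
tcp_pos: [473.6, -225.7, 241.6]
tool_rot: [[0.978, -0.208, 0.001], [-0.208, -0.978, 0.0], [0.0, -0.0, -1.0]]
contact_force: [0.1, 0.1, -0.1]
opening: 85.4
grip_force: 0.0
```

Run:
```python
from fit import *
w=snap("wrist","wrist7");g=cv2.cvtColor(cv2.medianBlur(w,3),cv2.COLOR_BGR2GRAY)
S=np.array([501.2,-231.4]);ps=-.2025;u=np.array([np.cos(ps),np.sin(ps)]);v=np.array([-u[1],u[0]])
exp=proj("wrist7",[np.r_[S+55*i*u+30*j*v,66] for i,j in((1,1),(1,-1),(-1,-1),(-1,1))]);print("expected",np.round(exp).tolist())
c=exp.mean(0).astype(int);print("row",g[c[1]-25,c[0]-90:c[0]+90:6].tolist(),"col",g[c[1]-110:c[1]+110:8,c[0]].tolist())
for th in(170,180,190,200):
    m=(g>th).astype(np.uint8);n,l,s,_=cv2.connectedComponentsWithStats(m);k=l[c[1]-15,c[0]]
    if k:
        h=cv2.convexHull(max(cv2.findContours((l==k).astype(np.uint8),0,2)[0],key=len));print(th,s[k].tolist(),cv2.approxPolyN(h,4,ensure_convex=True).reshape(-1,2).tolist())
```

```text
expected [[290.0, 99.0], [353.0, 99.0], [351.0, 210.0], [293.0, 210.0]]
row [161, 161, 158, 164, 166, 161, 160, 171, 171, 169, 190, 240, 240, 232, 239, 238, 239, 240, 228, 240, 239, 167, 166, 165, 164, 160, 164, 166, 161, 164] col [166, 162, 161, 159, 165, 169, 171, 239, 239, 240, 239, 238, 239, 239, 239, 168, 172, 172, 172, 172, 167, 106, 109, 110, 108, 110, 107, 97]
170 [270, 89, 104, 121, 6350] [[377, 89], [349, 184], [276, 229], [269, 89]]
180 [291, 99, 64, 76, 4048] [[355, 99], [353, 174], [291, 166], [291, 99]]
190 [291, 99, 64, 76, 4025] [[355, 99], [353, 174], [292, 166], [290, 99]]
200 [291, 99, 64, 76, 3978] [[354, 99], [352, 174], [292, 166], [291, 99]]
```

The carrier's lit edges (columns 291 to 354, back edge at row 99) match the prediction for centred on the rail at 66 mm top height (290 to 353, row 99). Handing in.

```bash
python3 -c "
from rig import order
print(order.hand_in())"
```

```text
the job is handed in; nothing more can be done
None
```

The six-hole carrier was slid out of its groove, gripped by its long sides, set on the grey stand's rail and released, and the job is handed in. A wrist-camera check before handing in put its lit rear part within about 1 mm of the centred position (the front end was in shadow); the ring plate was not touched, and the hand-in returned no verdict.

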